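Load an engraving blank into the spring plate holder

ROBOT

A 6-joint arm with a two-finger parallel gripper is mounted at the origin on the work surface. World frame = base frame: x ahead of the robot, y to its left, z up, the work surface at z = 0. Lengths are in m, angles in degrees, forces in N, time in s.
With the tool pointing down it reaches from about 0.35 to 0.85 m from the base axis. Payload 8.1 kg.
Tool frame: the origin (TCP) lies on the centre line of the jaws, within the pads' length; the fingertips stand 17 mm ahead of it and the grasp point (between the pads) lies 2 mm behind it; z points along the fingers, y is the line along which they close (so a half turn about z gives the same grasp; the last joint's range is limited). The gripper opens to 85 mm and grips with 20 to 120 N. Pads are 22 mm wide; open, the fingers measure 114 mm over their backs; the gripper's body (76 mm by 85 mm) begins 54 mm behind the grasp point. The pads swing forward as they close: fully open they stand 13 mm farther back than shut.
Start: joints at [-81.727, 7.471, 85.268, -0, 87.261, -4.893], TCP at [0.137, -0.584, 0.248] pointing down, gripper open.
Joint ranges: [-169.43, 169.43], [-51.17, 129.36], [1.28, 143.12], [-76.62, 256.62], [0, 156.53], [-152.29, 152.29]. Speed limits (degrees/s): [136.94, 136.94, 159.86, 180, 180, 180].

INTERFACE

Orientations are given as [roll, pitch, yaw] about the fixed x, y, z axes, in that order (R = Rz(yaw) Ry(pitch) Rx(roll)).
In Python, from cell import env gives the robot as it stands. The module is installed in compiled form; this text tells all that it offers.
- The arm moves only by the tool apply_moves, never from a script. Its argument "steps" is a list of rows, each a list of 2 entries, a list of its own where there are three numbers: the shift along the tool's x, y, z in m, then the turn about the tool's z in degrees. A call has 1 to 8 rows; each row is the pose to reach, as a shift and turn from the pose commanded when the call began, along the tool's axes at that moment; what a row does not reach only later rows make up. A row lasts 1/8 s, in which the tool goes at most 62.5 mm and 10.7 degrees, less where a joint would pass 70% of its speed; a pose out of reach is approached as far as the arm can. A call with a gripper value outside its range is refused whole. "hand" is the finger opening in m, from 0 to 0.0854, set as the call begins (left out, the last holds). The fingers move at their own pace and stop on an object; "grip_force" is the grip in N (left out, the last holds). Time passes only in rows, so rows that repeat a pose let the fingers close. It gives the time, the measured TCP pose, the force, the opening and the grip force at its end, in the units of the state.
- env.state(): the state, without advancing time (a new reading comes with each control period).
- env.snapshot(name): name is "scene" or "top" or "wrist"; returns a dict with "color" (400x640x3 uint8, red, green, blue), "K" (3x3 intrinsics, pixels), "rvec" (rotation vector, rad) and "tvec" (3), from world to camera coordinates, as OpenCV has them; the wrist camera has in their place "mount" (4x4, takes a point from camera to tool coordinates, whose origin is the TCP and whose axes are the flange's). Camera axes: x right, y down, z forward; pixel columns grow to the right and rows downward; lengths in m; the calibration is good to about 2 mm. A picture is of the moment at which its call begins: read the wrist's pose just before it. There is no depth.
- env.sign_off(): hands the job in; it is judged then, once.
Trained networks look in the newest picture that a camera, given by its name, has taken for a name from the list of things; names that differ only in an ending like _2 or _b are one class to them, and where a whole thing is asked for, a point or a joint stands for the part that bears it (a point fixed in the world has none). Each returns a list of dicts, best first, with "conf" (0 to 1); they miss things now and then, are a little off and sometimes report something else, mostly with a low value. They report only what shows in the picture. A call takes as long as a camera call. They do not tell look-alikes from the thing itself.
- env.search_frame(camera, target): "xy" ([column, row] in pixels, amid what is visible of it).
- env.outline_of(camera, target): "pixels" (400x640 bool, what is visible of it) and "xy" ([column, row] in pixels, amid what is visible of it).
- env.spot_point(camera, target): "xy" ([column, row] in pixels: a listed point, or the origin of a listed thing).
The state is a dict: "t": time; "joint_pos": joint angles; "joint_velocities": joint speeds; "effort": joint torques, N m; "ee_pos": TCP position; "eef_rot": TCP orientation; "force": force on the tool from outside, world axes, zero at the start; "moment": the same for the moment, N m; "grip_width": opening from 0.0 (shut) to 1.0 (fully open); "finger_force": force on a finger pad.
Only numpy, scipy, OpenCV 4.12 (cv2) and the standard library are available. Lean on these libraries where they do the work, as an engineer would, in place of code of your own. Each camera call takes 0.05 s, during which the arm holds its last target. There are 200 camera calls.

TASK

Get the long brass blank ready for engraving: press on top of it with the fingertips and draw it forward, still lying flat, out of the open front of its tray bay until its end overhangs and you can pick it up. Then push one short edge of it into one sprung jaw of the plate holder, lower the opposite edge between the jaws and let go, so that the springs hold it level, square and centred in both grooves. Leave the short blank, the dish, the ring, the graver and the soldering block where they are.

Things in the scene. Friction and masses are not known exactly. Their poses are not given: they have to be found in the camera images.
- long_blank: The blank to load: plain brass plate 100 (its x) x 56 (y) x 4 mm, 150 to 240 g, a small dark hole mark at each short edge; origin at the centre of its underside, z up; same end for end. Starts flat in either tray bay, x along the bay, front edge 4 to 14 mm behind the tray's front edge. Polished: slides easily on the tray (friction about 0.3).
- short_blank: Bystander: the other brass plate, 70 x 56 x 4 mm, too short for the holder, in the other bay; origin at the centre of its underside.
- tray: Fixed wooden tray, 120 (x) x 146 (y) mm, origin at its footprint's centre on the bench; open front at x = -60 mm, facing roughly to the robot, free space before it. Two bays centred at y = -35 and +35 mm, 64 mm wide, floor 26 mm above the bench, rear wall face at x = +54. Walls and divider stand 12 mm above the floor: no room to grip a blank's sides inside.
- holder: Fixed spring plate holder: grey base 220 (x) x 80 (y) x 10 mm, origin at its centre on the bench, x along its two guide rods, -x end nearer the robot. Two aluminium jaws face each other and slide outward on springs. End blocks 40 mm high at x = +-94 to 110; rods r 4 mm, 25 mm up, at y = +-14 mm, 12 mm collars on them by the jaws; beside the rods free down to the base.
- near_groove (a point): Foot of the groove of the -x jaw (moves with it): the inner corner of ledge and back face, at mid width. At rest at holder x = -45 mm, 40 mm above the bench. The jaw is 72 mm wide (y), its top 52 mm above the bench; its ledge reaches 14 mm inward (44 mm wide), its upper lip 4 mm inward; the groove is 5 mm high at the back face, bevelled to 8 mm at the mouth.
- far_groove (a point): The same point of the +x jaw, a mirror image; at rest at holder x = +45 mm. At rest the lips leave an 82 mm gap and the back faces 90 mm. A loaded blank lies on both ledges, underside 40 mm above the bench, each jaw pushed back 5 mm.
- near_jaw (a joint): Outward travel of the -x jaw, m: 0 at rest, 0.026 at its stop; its spring gives 1.5 N at rest plus 0.3 N per mm.
- far_jaw (a joint): The same for the +x jaw. With one short edge against a jaw's back face, that jaw must go back more than 14 mm (about 6 N) before the blank's other edge can pass down inside the other jaw's lip.
- dish: Bystander: round aluminium dish with stones, 72 mm across, 18 mm high; origin at its underside centre.
- ring: Bystander: gold-coloured signet ring lying on its side, about 23 mm across.
- graver: Bystander: graver, 40 g, wooden handle 22 mm thick with a thin steel shaft pointing roughly towards the robot, 113 mm long, lying on the bench between tray and holder.
- solder_block: Bystander: soldering brick 100 x 150 x 30 mm, 0.5 kg; origin at its underside centre.
Things that resemble listed ones, but are neither listed nor needed, are in the scene too. Leave any green or pink look-alike of the long_blank alone.

How it is judged:
By the outcome, as a careful person would: the job done as asked, in the order asked, and still so for the second after the job is handed in, with the robot touching nothing.
It also fails if it takes over 56 s, if anything falls off the work surface, if the arm or the gripper's body presses on something with over 40 N, if the wrist force passes 120 N, or if a joint passes its speed limit or range.

## Working session

There is one attempt and no reset: what is moved stays moved. The work goes in short steps, Python scripts to look and compute and a tool call to move; the robot and the scene stay as the last step left them, time stands still between calls to the robot, and variables do not carry over. Pictures are saved under pics/ and viewed, at most 13 in all, crops included, and the job is handed in when it is done.

Besides the shell and the picture viewer there is one more tool, called after "Call:" as name(argument=value, ...) on one line, values as JSON. apply_moves: Moves the arm, as the interface text tells. Its arguments: {"type":"object","properties":{"steps":{"type":"array"},"hand":{"type":"number"},"grip_force":{"type":"number"}},"required":["steps"]}

```bash
mkdir -p pics; cat > h.py <<'E'
import numpy as np, cv2
from scipy.spatial.transform import Rotation as R
from cell import env
def cam(name):
    st=env.state(); s=env.snapshot(name)
    K=np.array(s["K"],float)
    if "mount" in s:
        T=np.eye(4); e=np.array(st["eef_rot"],float)
        T[:3,:3]=R.from_euler("xyz",e,degrees=True).as_matrix(); T[:3,3]=st["ee_pos"]
        M=T@np.array(s["mount"]); Rcw=M[:3,:3]; o=M[:3,3]
    else:
        Rw=cv2.Rodrigues(np.array(s["rvec"],float))[0]; Rcw=Rw.T; o=-Rcw@np.array(s["tvec"],float).ravel()
    return s["color"],(K,Rcw,o)
def ray(c,uv,z):
    K,Rc,o=c; d=Rc@np.linalg.solve(K,[uv[0],uv[1],1.]); return o+d*(z-o[2])/d[2]
def proj(c,P):
    K,Rc,o=c; p=K@(Rc.T@(np.array(P)-o)); return p[:2]/p[2]
def save(img,n): cv2.imwrite(f"pics/{n}.png",img[:,:,::-1])
E
python3 - <<'E'
from h import *
print(env.state())
Z=dict(long_blank=.028,short_blank=.028,tray=0,holder=0,near_groove=.04,far_groove=.04,dish=0,ring=0.01,graver=.01,solder_block=0)
for n in ("top","scene"):
    im,c=cam(n); save(im,n+"0"); print(n,c[2].round(3))
    for t,z in Z.items():
        for f in (env.spot_point,):
            print(t,[(np.round(d["xy"]).tolist(),round(d["conf"],2),ray(c,d["xy"],z)[:2].round(3).tolist()) for d in f(n,t)][:3])
E
```

```text
{'t': 0.0, 'joint_pos': array([-8.17268190e+01,  7.51420375e+00,  8.53315911e+01, -2.59603760e-03,
        8.72598195e+01, -4.89212742e+00]), 'joint_velocities': array([ 0.01824887,  0.00572793,  0.01602558, -0.03378527,  0.05428329,
        0.10638037]), 'effort': array([-5.05855114e-04, -5.69387162e+01, -5.00570083e+01, -2.70870996e-04,
        1.46913860e-02, -2.05076668e-05]), 'ee_pos': array([ 0.13659688, -0.58370518,  0.24723166]), 'eef_rot': array([-1.79894549e+02, -6.42339852e-03,  1.31654290e+01]), 'force': array([ 0.04690995, -0.03838714, -0.55828276]), 'moment': array([-0.00880119, -0.03577133, -0.00416455]), 'finger_force': 0.0, 'grip_width': 0.9970801446420363}
top [ 0.537 -0.053  0.802]
long_blank [([394.0, 228.0], 0.94, [0.54, -0.2]), ([463.0, 204.0], 0.82, [0.587, -0.333]), ([408.0, 139.0], 0.68, [0.715, -0.23])]
short_blank [([362.0, 217.0], 0.63, [0.562, -0.137])]
tray [([380.0, 218.0], 0.61, [0.561, -0.176])]
holder [([195.0, 211.0], 0.59, [0.576, 0.194])]
near_groove [([187.0, 234.0], 0.68, [0.53, 0.195])]
far_groove [([197.0, 189.0], 0.63, [0.615, 0.179])]
dish [
[... 218 characters left out ...]
.017])]
scene [ 1.302 -0.405  0.616]
long_blank [([205.0, 184.0], 0.89, [0.398, -0.303]), ([203.0, 242.0], 0.85, [0.609, -0.353]), ([271.0, 272.0], 0.82, [0.745, -0.254])]
short_blank [([296.0, 204.0], 0.97, [0.567, -0.13])]
tray [([275.0, 216.0], 0.67, [0.555, -0.178]), ([420.0, 181.0], 0.67, [0.576, 0.211])]
holder [([412.0, 183.0], 0.62, [0.575, 0.188])]
near_groove [([405.0, 163.0], 0.69, [0.537, 0.186])]
far_groove [([421.0, 178.0], 0.58, [0.614, 0.182])]
dish [([364.0, 213.0], 0.95, [0.633, 0.015])]
ring [([347.0, 202.0], 0.54, [0.587, -0.009])]
graver [([337.0, 190.0], 0.66, [0.534, -0.008]), ([423.0, 178.0], 0.46, [0.581, 0.216])]
solder_block [([402.0, 258.0], 0.86, [0.797, 0.011])]
```

```bash
python3 - <<'E'
import cv2
a=cv2.imread("pics/top0.png")
cv2.imwrite("pics/top0c.png",cv2.resize(a[80:320,120:520],None,fx=2,fy=2,interpolation=cv2.INTER_CUBIC))
E
```

```text
(no output)
```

View pics/top0c.png

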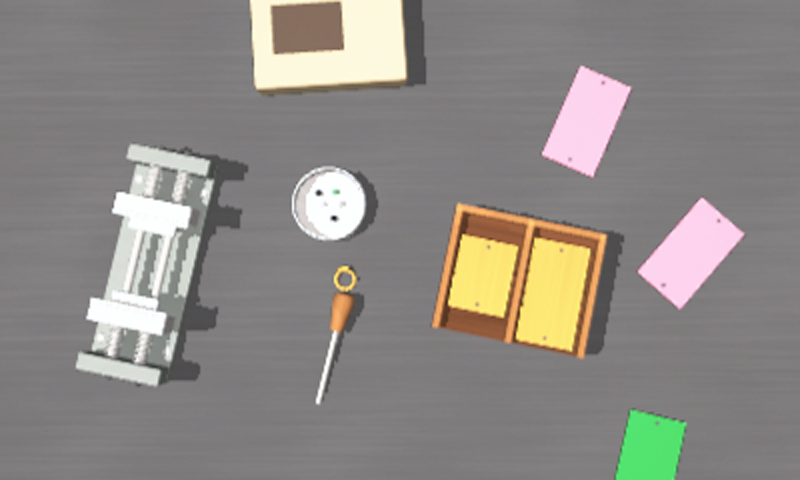

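View pics/scene0.png

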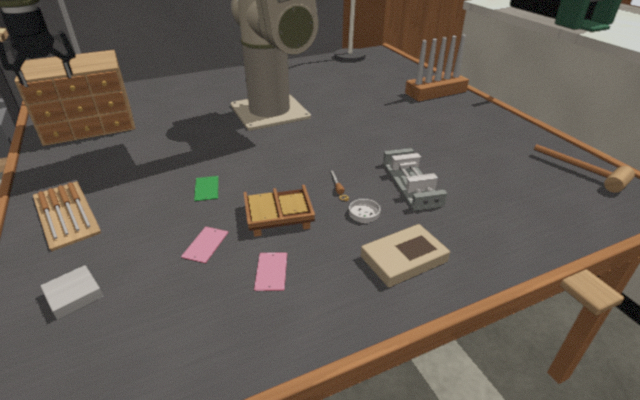

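The long blank is in the right-hand bay (crop around (555,293)). The short one is in the left bay, and the pink and green plates lie outside the tray. The holder is at crop (145,265), yawed by about −12°. The graver, ring and dish are in between.

```bash
cat >> h.py <<'E'
def rect(c,mask,z):
    cs,_=cv2.findContours(mask.astype(np.uint8),cv2.RETR_EXTERNAL,cv2.CHAIN_APPROX_NONE)
    out=[]
    for k in sorted(cs,key=cv2.contourArea,reverse=True)[:2]:
        if cv2.contourArea(k)<60: continue
        P=np.array([ray(c,p,z)[:2] for p in k[:,0,:].astype(float)])*1000
        (ctr,wh,a)=cv2.minAreaRect(P.astype(np.float32)); 
        if wh[0]<wh[1]: wh=wh[::-1]; a+=90
        a=(a+90)%180-90
        out.append((np.round(ctr,1).tolist(),np.round(wh,1).tolist(),round(a,1)))
    return out
def yellow(im):
    h=cv2.cvtColor(im,cv2.COLOR_RGB2HSV); return cv2.inRange(h,(20,90,90),(32,255,255))
E
python3 - <<'E'
from h import *
im,c=cam("top")
print("brass",rect(c,yellow(im),.030))
for t,z in (("tray",.038),("holder",.01),("near_groove",.052),("far_groove",.052)):
    for d in env.outline_of("top",t)[:2]: print(t,d["conf"],rect(c,d["pixels"],z)[:1])
E
```

```text
brass [([543.1, -203.0], [100.0, 55.9], -11.4), ([345.4, -593.9], [233.1, 74.8], 13.2)]
tray 0.64 [([557.4, -169.2], [148.1, 121.1], 78.7)]
holder 0.56 [([574.3, 192.8], [231.6, 92.5], -12.4)]
near_groove 0.78 [([528.0, 193.6], [79.3, 30.1], 77.3)]
far_groove 0.78 [([616.8, 173.6], [79.6, 29.2], 77.7)]
```

Call:
apply_moves(steps=[[[0.06, -0.03, 0], 6], [[0.12, -0.06, 0], 12], [[0.18, -0.095, 0], 18], [[0.235, -0.125, 0.02], 24.6], [[0.29, -0.155, 0.04], 24.6], [[0.345, -0.185, 0.06], 24.6], [[0.4, -0.215, 0.08], 24.6], [[0.45, -0.24, 0.08], 24.6]], hand=0.0)

```text
t: 2.35
ee_pos: [0.5048, -0.2598, 0.1691]
eef_rot: [-180.0, 0.1, -11.4]
force: [1.2, -1.9, 1.1]
grip_width: 0.001
finger_force: 0.0
```

Call:
apply_moves(steps=[[[0.055, 0, 0], 0], [[0.055, 0, 0], 0], [[0.055, 0, 0], 0]])

```text
t: 2.72
ee_pos: [0.5579, -0.2724, 0.1701]
eef_rot: [-180.0, 0.1, -11.4]
force: [0.6, 0.5, 0.4]
grip_width: -0.003
finger_force: 0.0
```

```bash
python3 - <<'E'
from h import *
s=env.state(); print(s["t"],s["ee_pos"],s["eef_rot"],s["joint_pos"].round(1),s["force"],s["grip_width"])
im,c=cam("wrist"); save(im,"w1"); print(rect(c,yellow(im),.030))
im,c=cam("top"); print(rect(c,yellow(im),.030))
E
```

```text
2.725 [ 0.55786636 -0.27240133  0.17006924] [-1.79990687e+02  6.02733366e-02 -1.14180043e+01] [-30.8  13.4  86.9  -0.   79.8  70.7] [0.6469837  0.48045387 0.40560277] -0.002814460694828926
[([541.6, -202.3], [99.1, 55.2], -11.5), ([559.2, -135.1], [69.3, 55.3], -11.9)]
[([543.1, -203.0], [99.9, 55.9], -11.4), ([560.5, -135.7], [70.3, 56.1], -11.6)]
```

Call:
apply_moves(steps=[[[-0.009, -0.04, 0.03], 0], [[-0.009, -0.065, 0.08], 0], [[-0.009, -0.065, 0.112], 0], [[-0.009, -0.065, 0.118], 0], [[-0.009, -0.065, 0.121], 0], [[-0.009, -0.065, 0.122], 0], [[-0.009, -0.065, 0.123], 0]])

```text
t: 3.7
ee_pos: [0.5632, -0.2078, 0.0491]
eef_rot: [180.0, -0.1, -11.5]
force: [-0.2, -0.5, -0.2]
grip_width: -0.002
finger_force: 0.0
```

Call:
apply_moves(steps=[[[0, 0, 0.001], 0], [[0, 0, 0.002], 0], [[0, 0, 0.003], 0]])

```text
t: 4.08
ee_pos: [0.5633, -0.2076, 0.047]
eef_rot: [180.0, -0.1, -11.4]
force: [-7.3, 2.4, 21.4]
grip_width: 0.0
finger_force: 10.4
```

Call:
apply_moves(steps=[[[-0.004, 0, 0], 0], [[-0.01, 0, 0], 0], [[-0.017, 0, 0], 0], [[-0.024, 0, 0], 0], [[-0.031, 0, 0], 0], [[-0.038, 0, 0], 0], [[-0.044, 0, 0], 0], [[-0.047, 0, 0], 0]])

```text
t: 5.08
ee_pos: [0.5186, -0.1988, 0.0471]
eef_rot: [179.9, -0.3, -11.4]
force: [3.6, -0.6, 8.8]
grip_width: 0.006
finger_force: 3.9
```

```bash
python3 - <<'E'
from h import *
s=env.state(); print(s["t"],s["ee_pos"],s["force"])
im,c=cam("top"); save(im,"top2"); print(rect(c,yellow(im),.030))
im,c=cam("wrist"); save(im,"w2"); print(rect(c,yellow(im),.030))
E
```

```text
5.075 [ 0.5186315  -0.19876172  0.0470579 ] [ 3.62191805 -0.61576414  8.75039419]
[([351.6, -621.7], [231.9, 57.7], 11.1), ([560.8, -135.1], [70.2, 54.8], -12.5)]
[([558.8, -134.8], [69.3, 55.1], -12.1), ([524.5, -184.6], [49.4, 26.8], -11.6)]
```

Lift off and look.

Call:
apply_moves(steps=[[[0, 0, -0.02], 0], [[0, 0, -0.06], 0], [[-0.03, 0.05, -0.11], 0], [[-0.03, 0.07, -0.12], 0], [[-0.03, 0.07, -0.12], 0]], hand=0.0854)

```text
t: 5.8
ee_pos: [0.4734, -0.2628, 0.168]
eef_rot: [179.9, -0.3, -11.6]
force: [0.1, 0.7, -0.4]
grip_width: 1.001
finger_force: 0.0
```

```bash
python3 - <<'E'
from h import *
s=env.state(); print(s["t"],s["ee_pos"],s["eef_rot"])
im,c=cam("wrist"); save(im,"w3"); print(rect(c,yellow(im),.030))
im,c=cam("top"); save(im,"top3"); print(rect(c,yellow(im),.030))
E
```

```text
5.8 [ 0.47339635 -0.26280761  0.16801126] [179.86322576  -0.26146965 -11.57704534]
[([497.5, -193.7], [99.4, 55.1], -11.6), ([558.6, -134.9], [69.7, 55.2], -12.0)]
[([499.2, -194.7], [100.2, 56.5], -11.7), ([560.5, -135.7], [70.3, 56.1], -11.6)]
```

View pics/w3.png

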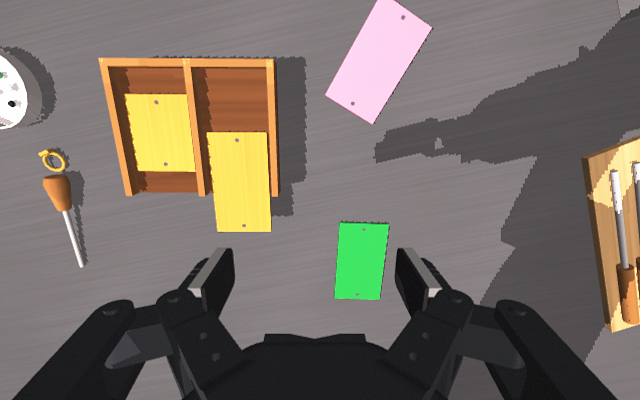

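Call:
apply_moves(steps=[[[-0.016, -0.05, 0.02], 0], [[-0.016, -0.072, 0.06], 0], [[-0.016, -0.072, 0.11], 0], [[-0.016, -0.072, 0.136], 0], [[-0.016, -0.072, 0.138], 0], [[-0.016, -0.072, 0.138], 0]])

```text
t: 6.65
ee_pos: [0.4718, -0.1862, 0.0269]
eef_rot: [-180.0, 0.0, -11.4]
force: [0.3, -0.3, -0.1]
grip_width: 0.998
finger_force: 0.0
```

Call:
apply_moves(steps=[[[0, 0, 0], 0], [[0, 0, 0], 0], [[0, 0, 0], 0], [[0, 0, 0], 0]], hand=0.04, grip_force=50)

```text
t: 7.15
ee_pos: [0.4726, -0.1872, 0.0281]
eef_rot: [180.0, -0.1, -11.4]
force: [-1.1, 0.7, 6.6]
grip_width: 0.638
finger_force: 51.1
```

Call:
apply_moves(steps=[[[0, 0, -0.005], 0], [[0, 0, -0.012], 0], [[0, 0, -0.03], 0], [[0, 0, -0.05], 0], [[0, 0, -0.07], 0], [[0, 0, -0.09], 0], [[0, 0, -0.09], 0]])

```text
t: 8.02
ee_pos: [0.4731, -0.1874, 0.1194]
eef_rot: [179.9, -0.3, -11.4]
force: [0.1, 0.1, -2.5]
grip_width: 0.638
finger_force: 53.1
```

```bash
python3 - <<'E'
from h import *
s=env.state(); print(s["t"],s["ee_pos"],s["eef_rot"],s["force"],s["moment"])
im,c=cam("wrist"); save(im,"w4")
im2,c=cam("scene"); save(np.vstack([im[150:],cv2.resize(im2[140:260,160:400],(640,320))]),"ws4")
E
```

```text
8.025 [ 0.47308857 -0.1874258   0.11938049] [179.92131732  -0.2703427  -11.43297005] [ 0.07181208  0.07937996 -2.51878764] [0.03848837 0.02363262 0.04379395]
```

View pics/ws4.png

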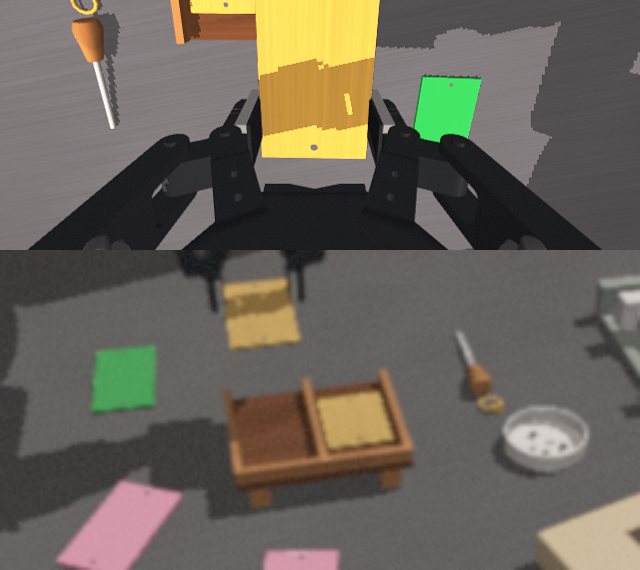

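```bash
cat >> h.py <<'E'
def plate():
    """pose of held plate in tool frame via wrist image: outline quad + PnP"""
    st=env.state(); s=env.snapshot("wrist"); im=s["color"]; K=np.array(s["K"],float); M=np.array(s["mount"])
    h=cv2.cvtColor(im,cv2.COLOR_RGB2HSV); m=cv2.inRange(h,(17,110,70),(33,255,255)); m=cv2.morphologyEx(m,cv2.MORPH_OPEN,np.ones((5,5)))
    m=cv2.morphologyEx(m,cv2.MORPH_CLOSE,np.ones((9,9)))
    n,l,stt,_=cv2.connectedComponentsWithStats(m); k=1+np.argmax(stt[1:,4]); m=(l==k).astype(np.uint8)
    c=max(cv2.findContours(m,0,cv2.CHAIN_APPROX_NONE)[0],key=cv2.contourArea)
    q=cv2.approxPolyN(c,4).reshape(4,2).astype(float)
    o=q[np.argsort(q[:,1])]; f=o[:2][np.argsort(o[:2,0])]; b=o[2:][np.argsort(o[2:,0])]
    q=np.array([f[0],f[1],b[0],b[1]])   # far-left, far-right, near-left, near-right
    return im,q,K,M,st
def platepose(q,K,M,y=28.):
    # plate top frame: x away(far), y right, z down : same as tool axes
    O=np.array([[50,-y,0],[50,y,0],[-50,-y,0],[-50,y,0]],float)/1000
    ok,r,t,e=cv2.solvePnPGeneric(O,q,K,None,flags=cv2.SOLVEPNP_IPPE)
    out=[]
    for ri,ti in zip(r,t):
        T=np.eye(4);T[:3,:3]=cv2.Rodrigues(ri)[0];T[:3,3]=ti.ravel();T=M@T
        out.append((R.from_matrix(T[:3,:3]).as_euler("xyz",degrees=True).round(1),(T[:3,3]*1000).round(1)))
    return out,e.ravel().round(2)
E
python3 - <<'E'
from h import *
im,q,K,M,st=plate(); print(q.round(1).tolist()); print(M.round(3)); print(platepose(q,K,M))
E
```

```text
[[111.0, 1.0], [382.0, 114.0], [262.0, 307.0], [366.0, 308.0]]
[[ 0.    -0.956 -0.295  0.075]
 [ 1.     0.    -0.    -0.   ]
 [ 0.    -0.295  0.956 -0.125]
 [ 0.     0.     0.     1.   ]]
([(array([-19.3,  19.6,  -6.7]), array([ 43.2,  -9.7, -48. ])), (array([ 40.8, -67.2, -23. ]), array([ 78.8,  -8.3, -70.7]))], array([ 39.39, 803.96]))
```

Call:
apply_moves(steps=[[[0, -0.03, -0.03], 0], [[-0.002, -0.08, -0.03], 0], [[-0.004, -0.13, -0.03], 0], [[-0.006, -0.18, -0.03], 0], [[-0.008, -0.23, -0.03], 0], [[-0.01, -0.28, -0.03], 1], [[-0.012, -0.33, -0.03], 1], [[-0.0135, -0.365, -0.03], 1]])

```text
t: 9.18
ee_pos: [0.5298, 0.1759, 0.1451]
eef_rot: [180.0, 0.1, -12.4]
force: [0.1, -0.7, -2.3]
grip_width: 0.636
finger_force: 53.6
```

Call:
apply_moves(steps=[[[0, -0.02, 0], 0], [[0, -0.02, 0], 0], [[0, -0.02, 0], 0]])

```text
t: 9.55
ee_pos: [0.5347, 0.1922, 0.1459]
eef_rot: [179.9, 0.0, -12.5]
force: [0.2, -0.8, -1.6]
grip_width: 0.634
finger_force: 53.6
```

```bash
python3 - <<'E'
from h import *
im,q,K,M,st=plate(); print(st["t"],st["ee_pos"],st["eef_rot"],q.round(1).tolist()); print(platepose(q,K,M)); 
im2,c=cam("top"); 
a=im2[130:310,120:290]; save(np.hstack([im,cv2.resize(a,(378,400))])[:, :],"w5"); b=cv2.imread("pics/w5.png"); cv2.imwrite("pics/w5.png",cv2.resize(b,(800,314)))
for t,z in (("near_groove",.04),("far_groove",.04)):
  print(t,[(d["conf"],ray(c,d["xy"],z)[:2]) for d in env.spot_point("top",t)[:2]])
_,cw=cam("wrist")
for t in ("near_groove","far_groove"):
  print(t,[(d["conf"],d["xy"],ray(cw,d["xy"],.04)[:2]) for d in env.spot_point("wrist",t)[:2]])
  for d in env.outline_of("wrist",t)[:1]: print(rect(cw,d["pixels"],.052)[:1])
E
```

```text
9.55 [0.53466994 0.1922291  0.14590646] [ 1.79938734e+02  4.69393242e-02 -1.24646831e+01] [[253.0, 112.0], [383.0, 113.0], [261.0, 307.0], [366.0, 308.0]]
([(array([1.5, 0.6, 1.1]), array([25.5,  0.4, -0.9])), (array([ -3.2, -43.7,   1.8]), array([39.9,  0.3, -1.7]))], array([ 0.61, 12.34]))
near_groove [(0.55, array([0.53414185, 0.19609722]))]
far_groove [(0.69, array([0.56825461, 0.00812592])), (0.58, array([0.61414256, 0.17323714]))]
near_groove []
far_groove [(0.62, [308.9, 105.0], array([0.61569359, 0.17919295]))]
[([619.8, 178.5], [71.6, 19.0], 77.5)]
```

View pics/w5.png

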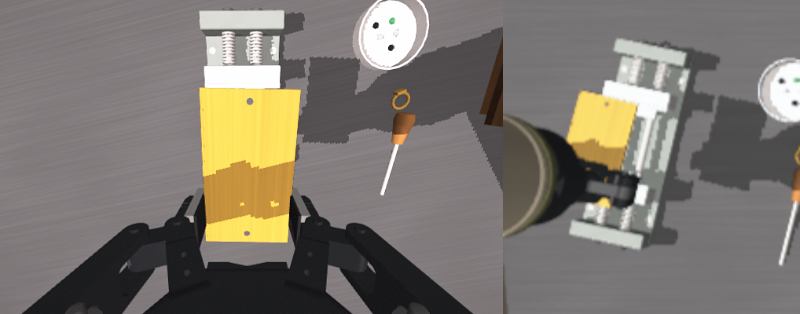

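Call:
apply_moves(steps=[[[0.013, -0.004, 0.03], 0], [[0.013, -0.004, 0.06], 0], [[0.013, -0.004, 0.075], 0], [[0.013, -0.004, 0.075], 0]])

```text
t: 10.5
ee_pos: [0.5474, 0.1942, 0.0702]
eef_rot: [179.9, 0.1, -12.4]
force: [-0.7, -0.2, -2.3]
grip_width: 0.637
finger_force: 53.6
```

```bash
python3 - <<'E'
from h import *
im,q,K,M,st=plate(); print(st["t"],st["ee_pos"],st["eef_rot"],q.round(1).tolist()); print(platepose(q,K,M)[0][0]); 
im2,c=cam("scene"); a=im2[130:220,360:470]
save(np.hstack([im[:330,160:480],cv2.resize(a,(403,330),interpolation=cv2.INTER_CUBIC)]),"w6")
_,cw=cam("wrist")
for t in ("holder","near_groove","far_groove"):
  for d in env.outline_of("wrist",t)[:1]: print(t,rect(cw,d["pixels"],.052)[:1])
E
```

```text
10.5 [0.54735212 0.19421803 0.07023116] [ 1.79927897e+02  1.43772703e-01 -1.24299407e+01] [[253.0, 111.0], [383.0, 114.0], [261.0, 307.0], [366.0, 309.0]]
(array([-0.3,  0.1,  1.1]), array([25.5,  0.2, -0.9]))
holder [([640.4, 174.2], [73.2, 61.1], 77.6)]
near_groove []
far_groove [([620.2, 178.3], [71.6, 19.9], 77.6)]
```

View pics/w6.png

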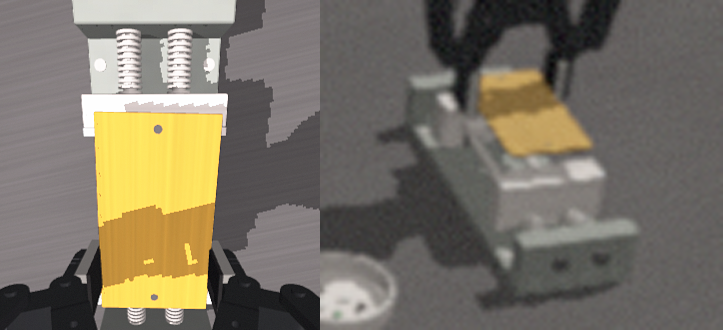

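Call:
apply_moves(steps=[[[0, 0, 0.006], 0], [[0, 0, 0.011], 0], [[0, 0, 0.0135], 0], [[0, 0, 0.015], 0], [[0, 0, 0.015], 0]])

```text
t: 11.42
ee_pos: [0.5484, 0.1945, 0.0563]
eef_rot: [180.0, 0.0, -12.4]
force: [-0.1, 0.1, -2.2]
grip_width: 0.635
finger_force: 53.6
```

Call:
apply_moves(steps=[[[0, 0, 0.001], 0], [[0, 0, 0.002], 0], [[0, 0, 0.002], 0]])

```text
t: 11.8
ee_pos: [0.5486, 0.1945, 0.0547]
eef_rot: [-180.0, -0.0, -12.4]
force: [-0.3, 0.3, -0.8]
grip_width: 0.635
finger_force: 53.6
```

Call:
apply_moves(steps=[[[0, 0, 0.001], 0], [[0, 0, 0.001], 0]])

```text
t: 12.05
ee_pos: [0.5491, 0.1946, 0.0546]
eef_rot: [-180.0, -0.1, -12.4]
force: [-2.1, 1.0, 6.1]
grip_width: 0.633
finger_force: 54.2
```

Call:
apply_moves(steps=[[[0, 0, 0], 0], [[0, 0, 0], 0], [[0, 0, 0], 0]], hand=0.072)

```text
t: 12.42
ee_pos: [0.5484, 0.1945, 0.0534]
eef_rot: [180.0, 0.0, -12.4]
force: [0.7, 0.4, 0.2]
grip_width: 0.841
finger_force: 0.0
```

```bash
python3 - <<'E'
from h import *
im,q,K,M,st=plate(); print(st["t"],st["ee_pos"],st["eef_rot"],st["grip_width"],q.round(1).tolist()); print(platepose(q,K,M)); 
_,cw=cam("wrist")
for t in ("holder","near_groove","far_groove"):
  for d in env.outline_of("wrist",t)[:1]: print(t,rect(cw,d["pixels"],.052)[:1])
E
```

```text
12.425 [0.54843098 0.19445229 0.05335558] [ 1.79997852e+02  5.80286242e-03 -1.24355447e+01] 0.8405384608215508 [[251.0, 110.0], [383.0, 112.0], [261.0, 307.0], [365.0, 308.0]]
([(array([ 0.8, -0. ,  1.1]), array([26.1,  0. , -1.2])), (array([ -2.1, -43.3,   1.5]), array([40.4, -0. , -2.5]))], array([ 0.38, 12.89]))
holder [([623.2, 177.9], [82.1, 72.5], -12.4)]
near_groove [([527.9, 198.4], [71.4, 33.0], 77.6)]
far_groove [([619.9, 178.7], [71.8, 19.8], 77.6)]
```

Call:
apply_moves(steps=[[[0.008, 0, 0], 0], [[0.016, 0, 0], 0], [[0.024, 0, 0], 0], [[0.024, 0, 0], 0], [[0.024, 0, 0], 0]])

```text
t: 13.3
ee_pos: [0.5718, 0.1892, 0.0533]
eef_rot: [180.0, 0.0, -12.4]
force: [0.3, -0.3, 0.3]
grip_width: 0.844
finger_force: 0.0
```

Call:
apply_moves(steps=[[[0, 0, 0], 0], [[0, 0, 0], 0], [[0, 0, 0], 0], [[0, 0, 0], 0]], hand=0.04, grip_force=30)

```text
t: 13.8
ee_pos: [0.5718, 0.1894, 0.0536]
eef_rot: [-180.0, 0.0, -12.4]
force: [-1.4, 1.5, 3.6]
grip_width: 0.641
finger_force: 32.3
```

```bash
python3 - <<'E'
from h import *
im,q,K,M,st=plate(); print(st["t"],st["ee_pos"],st["eef_rot"],st["grip_width"],q.round(1).tolist()); print(platepose(q,K,M)); 
save(im,"w7")
E
```

```text
13.8 [0.57183429 0.18942591 0.05360829] [-1.79993750e+02  4.23434381e-03 -1.24288011e+01] 0.6413857745505674 [[255.0, 164.0], [378.0, 166.0], [262.0, 333.0], [363.0, 341.0]]
([(array([-3.4,  3.6,  1.1]), array([ 3.5, -0.7, -0.9])), (array([  2.3, -62.4,   1.8]), array([22.4,  0.2, -2.1]))], array([ 1.34, 16.41]))
```

Call:
apply_moves(steps=[[[0, 0, -0.004], 0], [[-0.005, 0, -0.005], 0], [[-0.013, 0, -0.005], 0], [[-0.013, 0, -0.003], 0], [[-0.013, 0, 0], 0], [[-0.013, 0, 0.002], 0], [[-0.013, 0, 0.004], 0], [[-0.013, 0, 0.004], 0]])

```text
t: 14.85
ee_pos: [0.5617, 0.1924, 0.0533]
eef_rot: [-179.9, -0.3, -12.4]
force: [-7.0, -3.1, 21.6]
grip_width: 0.643
finger_force: 33.9
```

```bash
python3 - <<'E'
from h import *
im,q,K,M,st=plate(); print(st["t"],st["ee_pos"],st["eef_rot"],st["force"],st["grip_width"],q.round(1).tolist()); print(platepose(q,K,M)); 
im2,c=cam("scene"); a=im2[130:220,360:470]
save(np.hstack([im[50:380,160:480],cv2.resize(a,(403,330),interpolation=cv2.INTER_CUBIC)]),"w8")
E
```

```text
14.85 [0.56166752 0.1924268  0.05328112] [-179.89836309   -0.25451798  -12.43905821] [-6.97666966 -3.05422695 21.60899246] 0.6433349140209842 [[255.0, 164.0], [379.0, 166.0], [262.0, 333.0], [363.0, 341.0]]
([(array([-3.2,  3.9,  1.2]), array([ 3.6, -0.5, -1.4])), (array([  1.7, -62.9,   2.2]), array([22.9,  0.3, -2.9]))], array([ 1.32, 16.9 ]))
```

View pics/w8.png

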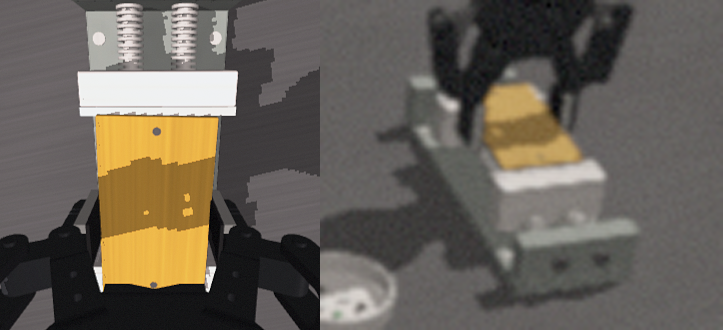

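Call:
apply_moves(steps=[[[0, 0, -0.004], 0], [[0, 0, -0.008], 0], [[-0.003, 0, -0.008], 0], [[-0.006, 0, -0.008], 0], [[-0.006, 0, -0.006], 0], [[-0.006, 0, -0.004], 0], [[-0.006, 0, -0.002], 0], [[-0.006, 0, -0.002], 0]])

```text
t: 15.95
ee_pos: [0.5539, 0.1935, 0.0521]
eef_rot: [-180.0, -0.0, -12.4]
force: [-2.5, 0.1, 4.0]
grip_width: 0.642
finger_force: 32.6
```

```bash
python3 - <<'E'
from h import *
im,q,K,M,st=plate(); print(st["t"],st["ee_pos"],st["eef_rot"],st["force"],st["grip_width"],q.round(1).tolist()); print(platepose(q,K,M)); 
save(im[50:380,160:480],"w9")
E
```

```text
15.95 [0.5538617  0.19353661 0.05207373] [-1.79971820e+02 -4.61453936e-02 -1.24353516e+01] [-2.45595995  0.11981029  3.96826247] 0.6420367216949983 [[255.0, 165.0], [376.0, 165.0], [262.0, 333.0], [365.0, 342.0]]
([(array([-4. ,  3.5,  0.5]), array([ 3.5, -0.7, -1.3])), (array([  4.2, -61.9,   0.4]), array([21.9,  0.2, -1.4]))], array([ 2.15, 15.41]))
```

View pics/w9.png

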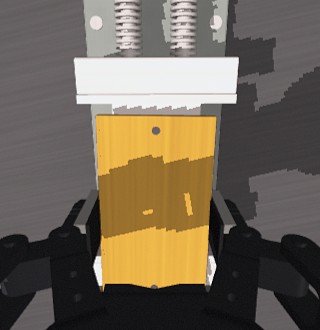

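Call:
apply_moves(steps=[[[0, 0, 0.001], 0], [[0, 0, 0.002], 0], [[0, 0, 0.003], 0], [[0, 0, 0.003], 0]])

```text
t: 16.5
ee_pos: [0.5544, 0.1936, 0.0493]
eef_rot: [-179.9, -0.1, -12.4]
force: [0.3, -0.2, 4.9]
grip_width: 0.64
finger_force: 33.0
```

```bash
python3 - <<'E'
from h import *
im,q,K,M,st=plate(); print(st["t"],st["ee_pos"],st["force"],st["moment"],q.round(1).tolist()); print(platepose(q,K,M)[0][0]); 
E
```

```text
16.5 [0.55437704 0.19363304 0.04934782] [ 0.30891638 -0.2400219   4.94512438] [ 0.0509912   0.13368521 -0.0425523 ] [[256.0, 166.0], [374.0, 166.0], [261.0, 333.0], [367.0, 344.0]]
(array([-5.1,  3.9,  0.3]), array([ 3.3, -0.7, -2.1]))
```

Call:
apply_moves(steps=[[[0.003, 0, 0], 0], [[0.006, 0, 0], 0], [[0.009, 0, 0.0], 0], [[0.012, 0, 0.0], 0], [[0.012, 0, 0.0], 0]])

```text
t: 17.18
ee_pos: [0.5652, 0.1907, 0.0482]
eef_rot: [180.0, 0.0, -12.4]
force: [-0.7, 0.4, 0.8]
grip_width: 0.64
finger_force: 32.7
```

```bash
python3 - <<'E'
from h import *
im,q,K,M,st=plate(); print(st["t"],st["ee_pos"],st["force"],q.round(1).tolist()); print(platepose(q,K,M)[0][0]); 
save(im[50:380,160:480],"w10")
E
```

```text
17.175 [0.56516305 0.1907192  0.04824222] [-0.67353066  0.4457635   0.82343992] [[256.0, 178.0], [373.0, 178.0], [261.0, 333.0], [367.0, 344.0]]
(array([-4.5,  8.5,  0.2]), array([-0.7, -0.8, -2.4]))
```

View pics/w10.png

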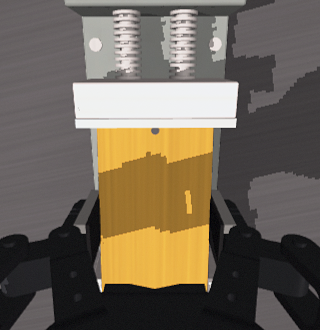

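The blank's far edge has slid under the far jaw's lip: the hole mark at (155,130) is right at the lip. Next I push the jaw back.

Call:
apply_moves(steps=[[[0.003, 0, 0], 0], [[0.006, 0, 0], 0], [[0.009, 0, 0.0005], 0], [[0.012, 0, 0.001], 0], [[0.014, 0, 0.001], 0], [[0.014, 0, 0.001], 0]])

```text
t: 17.98
ee_pos: [0.5781, 0.1879, 0.0468]
eef_rot: [180.0, 0.1, -12.4]
force: [-5.2, 2.3, 0.8]
grip_width: 0.643
finger_force: 32.5
```

```bash
python3 - <<'E'
from h import *
im,q,K,M,st=plate(); print(st["t"],st["ee_pos"],st["force"],q.round(1).tolist());_,cw=cam("wrist")
for d in env.outline_of("wrist","far_groove")[:1]: print(rect(cw,d["pixels"],.052)[:1])
save(im,"w11")
E
```

```text
17.975 [0.57809378 0.1878528  0.04678824] [-5.16628001  2.27926168  0.79354562] [[256.0, 179.0], [374.0, 179.0], [262.0, 344.0], [367.0, 333.0]]
[([635.0, 175.3], [71.6, 21.9], 77.6)]
```

Call:
apply_moves(steps=[[[0.002, 0, 0], 0], [[0.004, 0, 0], 0], [[0.005, 0, 0.0], 0], [[0.005, 0, 0.001], 0], [[0.005, 0, 0.002], 0], [[0.005, 0, 0.003], 0], [[0.005, 0, 0.003], 0]])

```text
t: 19.0
ee_pos: [0.5826, 0.1866, 0.0437]
eef_rot: [179.9, 0.1, -12.4]
force: [-7.3, 0.8, 2.4]
grip_width: 0.646
finger_force: 32.6
```

```bash
python3 - <<'E'
from h import *
im,q,K,M,st=plate(); print(st["t"],st["ee_pos"],st["force"],st["moment"],q.round(1).tolist());_,cw=cam("wrist")
for d in env.outline_of("wrist","far_groove")[:1]: print(rect(cw,d["pixels"],.052)[:1])
im2,c=cam("scene"); a=im2[130:220,360:470]
save(np.hstack([im[50:380,160:480],cv2.resize(a,(403,330),interpolation=cv2.INTER_CUBIC)]),"w12")
E
```

```text
19.0 [0.58259684 0.18664245 0.04374897] [-7.3405757   0.80171448  2.44683712] [0.11851207 0.91740134 0.03618069] [[254.0, 181.0], [374.0, 181.0], [263.0, 343.0], [366.0, 333.0]]
[([639.4, 174.2], [71.4, 21.7], 78.2)]
```

View pics/w12.png

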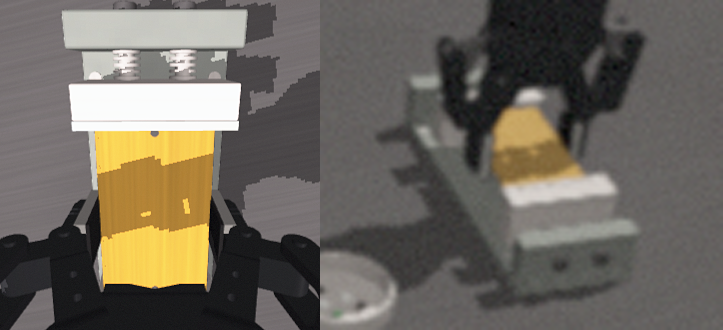

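Call:
apply_moves(steps=[[[0, 0, 0.001], 0], [[0, 0, 0.002], 0], [[0, 0, 0.003], 0], [[0, 0, 0.003], 0]])

```text
t: 19.7
ee_pos: [0.5829, 0.1866, 0.0411]
eef_rot: [180.0, 0.1, -12.4]
force: [-6.7, 0.5, 2.9]
grip_width: 0.636
finger_force: 32.7
```

```bash
python3 - <<'E'
from h import *
im,q,K,M,st=plate(); print(st["t"],st["ee_pos"],st["force"],q.round(1).tolist())
im2,c=cam("top"); a=im2[140:280,150:270]
im3,c=cam("scene"); b=im3[140:210,370:460]
save(np.hstack([im[100:400,160:480][::1],cv2.resize(a,(257,300),interpolation=cv2.INTER_CUBIC)[:, :220],cv2.resize(b,(386,300),interpolation=cv2.INTER_CUBIC)[:,:260]]),"w13")
E
```

```text
19.7 [0.58286845 0.18657658 0.04106425] [-6.72420198  0.52814969  2.86832547] [[253.0, 183.0], [375.0, 183.0], [264.0, 343.0], [366.0, 333.0]]
```

Call:
apply_moves(steps=[[[-0.002, 0, 0], 0], [[-0.004, 0, 0], 0], [[-0.006, 0, 0], 0], [[-0.008, 0, 0], 0], [[-0.009, 0, 0], 0], [[-0.009, 0, 0], 0]])

```text
t: 20.6
ee_pos: [0.5746, 0.1884, 0.0412]
eef_rot: [180.0, 0.0, -12.4]
force: [-5.3, 0.0, 0.7]
grip_width: 0.643
finger_force: 32.5
```

```bash
python3 - <<'E'
from h import *
im,q,K,M,st=plate(); print(st["t"],st["ee_pos"],st["force"],q.round(1).tolist());_,cw=cam("wrist")
for d in env.outline_of("wrist","far_groove")[:1]: print(rect(cw,d["pixels"],.052)[:1])
E
```

```text
20.6 [0.5745757  0.18843249 0.04121495] [-5.26977319  0.02791679  0.68486769] [[253.0, 183.0], [375.0, 183.0], [264.0, 343.0], [366.0, 333.0]]
[([631.3, 176.3], [72.0, 22.3], 77.6)]
```

Call:
apply_moves(steps=[[[-0.002, 0, 0], 0], [[-0.004, 0, 0], 0], [[-0.006, 0, 0], 0], [[-0.007, 0, 0], 0], [[-0.007, 0, 0], 0]])

```text
t: 21.38
ee_pos: [0.5682, 0.1901, 0.0416]
eef_rot: [-180.0, -0.0, -12.4]
force: [0.4, -2.1, -1.6]
grip_width: 0.645
finger_force: 32.4
```

```bash
python3 - <<'E'
from h import *
im,q,K,M,st=plate(); print(st["t"],st["ee_pos"],st["force"],st["moment"],q.round(1).tolist());_,cw=cam("wrist")
for d in env.outline_of("wrist","far_groove")[:1]: print(rect(cw,d["pixels"],.052)[:1])
E
```

```text
21.375 [0.5682324  0.19010555 0.04163198] [ 0.40957931 -2.06770817 -1.64731172] [-0.30368083 -0.16392474  0.11525955] [[253.0, 183.0], [375.0, 181.0], [264.0, 343.0], [366.0, 333.0]]
```

Call:
apply_moves(steps=[[[0, 0, 0], 0], [[0, 0, 0], 0], [[0, 0, 0], 0], [[0, 0, -0.02], 0], [[0, 0, -0.06], 0], [[-0.05, 0, -0.1], 0], [[-0.1, 0, -0.12], 0], [[-0.1, 0, -0.12], 0]], hand=0.076)

```text
t: 22.52
ee_pos: [0.4694, 0.213, 0.1653]
eef_rot: [-179.8, -0.2, -12.3]
force: [0.9, -0.0, -0.1]
grip_width: 0.888
finger_force: 0.0
```

```bash
python3 - <<'E'
from h import *
im,q,K,M,st=plate(); print(st["t"],st["ee_pos"],st["force"],q.round(1).tolist());_,cw=cam("wrist")
print("plate",rect(cw,yellow(im),.044))
for t in ("far_groove","near_groove"):
  for d in env.outline_of("wrist",t)[:1]: print(t,rect(cw,d["pixels"],.052)[:1])
im3,c=cam("scene"); b=im3[140:210,370:460]
save(np.hstack([im[20:320,160:480],cv2.resize(b,(386,300),interpolation=cv2.INTER_CUBIC)]),"w14")
E
```

```text
22.525 [0.4694213  0.21303384 0.16534322] [ 0.93708396 -0.03393288 -0.11486165] [[281.0, 13.0], [353.0, 13.0], [285.0, 135.0], [348.0, 135.0]]
plate [([571.6, 189.3], [91.9, 55.2], -12.2), ([555.4, 28.2], [19.0, 18.4], 25.7)]
far_groove [([615.9, 179.3], [73.0, 12.9], 77.6)]
near_groove [([515.2, 200.7], [72.4, 21.1], 77.7)]
```

View pics/w14.png

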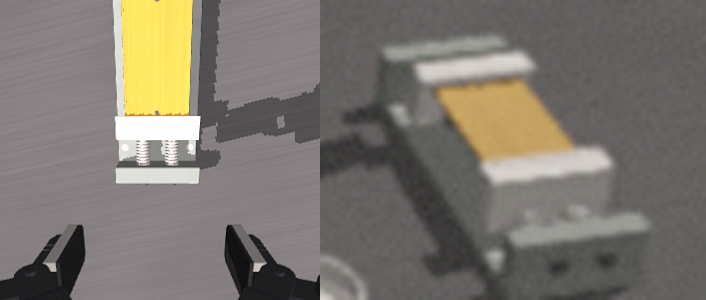

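```bash
python3 -c "
from cell import env
print(env.sign_off())"
```

```text
the job is handed in; nothing more can be done
None
```

The long blank was drawn out flat and loaded in the spring holder, and the job was handed in after about 23 s. The last pictures show both short edges under the jaw lips and the blank about 1 mm off centre. The arm was clear and I moved none of the other things. The hand-in gave no verdict.

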